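# Hold the bolt head behind the rail bracket

## Task

I have a spanner on the loose nut at the front of the accessory rail, but the whole bolt turns with it and the spanner is sinking under its own weight. Reach down into the gap between that bracket and the roller mixer, take the hex head of that bolt between the fingers and hold it so that it stops turning before the spanner is down on the bench; finish while still holding it firm and still, because I will then tighten the nut. Do not touch the spanner, do not lean on the bracket, rail or mixer, and leave the tube rack, tub and cap tray where they are.

Things in the scene. Friction and masses are not known exactly. Their poses are not given: they have to be found in the camera images.
- bolt_head: Steel hex head of the loose bolt (the one with the spanner), behind the bracket: 18 mm across flats, 21 across corners, 8 thick. Between it and the bracket: a 23 mm washer 2.5 thick, then a 16 mm sleeve 7.5 long. Nothing within 60 mm beside it. Origin: head centre, 100 mm above the bench. x: along the bolt, level, away from the bracket. Two flats face +y and -y, upright at joint bolt = -0.2.
- bolt (a joint): Turn of loose bolt, nut and spanner together, rad, right-handed about the head's x. 0: spanner level; negative: its far end raised. Starts between -0.5 and -0.2 and creeps up by itself at 0.01 to 0.025 rad/s, as the spanner's weight (0.13 to 0.21 N m) drags the stiff bolt round; at 0.48 the spanner lies on the bench.
- spanner: Steel combination spanner, 215 mm long, ring on the loose bolt's nut, on the robot's side of the rail; it fills 18 to 27 mm in front of the bracket's rear face; shank 12.5 mm wide, ends 29 and 35 mm. Origin: on the bolt axis, in the plane of the bracket's rear face, 100 mm above the bench. It runs along its own -y (to the right seen from the robot) and turns with the bolt.
- spanner_tip (a point): Middle of the spanner's free end, 200 mm from the bolt's axis.
- rail: Aluminium rail, 460 long, 25 high, 10 mm thick, on the fronts of two grey angle brackets fixed to the bench. Uprights: 60 wide, 5 thick, 128 mm high, centred 160 mm left and right of the middle; 5 mm thick feet reach 48 mm back under the gap. Origin: on the bench, midway, in the plane of the uprights' rear faces; x level, away from robot to mixer, y left along the rail, z up. Fixed.
- pen_pot (a point): Grey pen pot hung on the front of the rail, 85 mm right of its middle: 44 mm wide, it stands 57 mm out from the uprights' rear faces and its top is 111 mm above the bench; two pens in it reach 150 mm. This point: centre of its mouth. Fixed to the rail.
- tight_bolt: The same kind of bolt in the other bracket, tight, no spanner; not the one to hold. Either bracket may have the loose bolt. Origin: on its axis, in the plane of the bracket's rear face, 100 mm above the bench; its head's centre is 14 mm further along +x.
- mixer: White tube roller mixer, 240 deep, 480 wide; 82 mm high at the front edge, rollers to 112 mm, end cheeks and tubes to 117 mm, a knob on the left cheek to 130 mm. Its front is 48 mm behind the brackets' rear faces: that is the gap, open above and at the sides. Origin: centre of its underside; x and y as the rail's. Fixed.
- tube_rack: White wire rack of tubes, 210 x 66 mm, 111 mm high; stays put. Origin: centre of its underside.
- tub: White tub with green lid, 86 mm across, 75 mm high; stays put. Origin: centre of its underside.
- cap_tray: White tray of black caps, 100 x 130 mm, 30 mm high; stays put. Origin: centre of its underside.

How it is judged:
By the outcome, as a careful person would: the job done as asked, in the order asked, and still so for the second after the job is handed in, while the arm keeps its last pose, push and grip.
It also fails if it takes over 35 s, if anything falls off the work surface, if the arm or the gripper's body presses on something with over 40 N, if the wrist force passes 120 N, or if a joint passes its speed limit or range.

## Robot

A 6-joint arm with a two-finger parallel gripper is mounted at the origin on the work surface. World frame = base frame: x ahead of the robot, y to its left, z up, the work surface at z = 0. Lengths are in m, angles in rad, forces in N, time in s.
With the tool pointing down it reaches from about 0.3 to 0.95 m from the base axis. Payload 3.1 kg.
Tool frame: the origin (TCP) lies on the centre line of the jaws, within the pads' length; the fingertips stand 11 mm ahead of it and the grasp point (between the pads) lies 8 mm behind it; z points along the fingers, y is the direction in which the jaws open and shut (so a half turn about z gives the same grasp; the last joint's range is limited). The gripper opens to 85 mm and grips with 20 to 120 N. Pads are 22 mm wide; open, the fingers measure 114 mm over their backs; the gripper's body (76 mm by 85 mm) begins 54 mm behind the grasp point. The pads swing forward as they close: fully open they stand 13 mm farther back than shut.
Start: joints at [1.206, 0.308, 1.634, -0, 1.2, -0.07], TCP at [0.182, 0.598, 0.242] pointing down, gripper open.
Joint ranges: [-3.06, 3.06], [-0.79, 1.96], [0.05, 2.63], [-1.19, 4.34], [0.05, 2.64], [-2.94, 2.94]. Speed limits (rad/s): [2.79, 2.79, 3.14, 3.14, 3.14, 3.14].

## Interface

Orientations are given as a rotation vector (axis times angle).
In Python, from station import * gives the robot as it stands. The module is installed in compiled form; this text tells all that it offers.
- The arm moves only by the tool drive_tool, never from a script. Its argument "commands" is a list that holds one entry, the list of rows, each a list of 6 numbers: the shift along the tool's x, y, z in cm, then the turn, a rotation vector about the tool's x, y, z in rad. A call has 1 to 8 rows; each row shifts and turns the commanded pose from where the row before left it, along the tool's axes as they then stand; what a row does not reach is not made up. A row lasts 1/10 s, in which the tool goes at most 50 mm and 8.59 degrees, less where a joint would pass 70% of its speed; a pose out of reach is approached as far as the arm can. A call with a gripper value outside its range is refused whole. "gripper" is the gripper command: -1 is fully open, 1 is shut, values between are in proportion, set as the call begins (left out, the last holds). The fingers move at their own pace and stop on an object; "newtons" is the grip in N (left out, the last holds). Time passes only in rows, so rows that do not move let the fingers close. It gives the time, the measured TCP pose, the force and the opening at its end, in the units of the state.
- read_state(): the state, without advancing time (a new reading comes with each control period).
- read_camera(name): name is "side" or "top"; returns a dict with "color" (480x640x3 uint8, blue, green, red), "vertical_fov" (degrees; the focal length in pixels is half the picture's height over the tangent of half this angle, whatever the lens; pixels are square), "cx", "cy" (the principal point, pixels), "k1" (the pictures are not rectified: a ray, as slopes to the right and down, at radius r is drawn at 1 + k1 r^2 times it, then the intrinsics apply), "extrinsics" (4x4, takes a point from camera to world coordinates). Camera axes: x right, y up, looking along -z (the intrinsics and any distortion apply to the point x, -y, -z); pixel columns grow to the right and rows downward; lengths in m; the calibration is good to about 2 mm. A picture is of the moment at which its call begins. There is no depth.
- sign_off(): hands the job in, once; it reports no verdict.
Trained networks look in a picture, given as the dict that the camera call returned (one of the last four; its "shot" number tells which), for a name from the list of things; names that differ only in an ending like _2 or _b are one class to them, and where a whole thing is asked for, a point or a joint stands for the part that bears it (a point fixed in the world has none). Each returns a list of dicts, best first, with "p" (0 to 1); they miss things now and then, are a little off and sometimes report something else, mostly with a low value. They report only what shows in the picture. A call takes as long as a camera call.
- masks_of(picture, name): "mask" (480x640 bool, what is visible of it) and "pixel" ([row, column] in pixels, amid what is visible of it).
- tip_of(picture, name): "pixel" ([row, column] in pixels: a listed point, or the origin of a listed thing).
The state is a dict: "time_s": time; "qpos": joint angles; "dq": joint speeds; "joint_torque": joint torques, N m; "tool_pos": TCP position; "tcp_rot": TCP orientation; "force": force on the tool from outside, world axes, zero at the start; "moment": the same for the moment, N m; "gripper_width": opening from 0.0 (shut) to 1.0 (fully open).
Only numpy, scipy, OpenCV 4.12 (cv2) and the standard library are available. Lean on these libraries where they do the work, as an engineer would, in place of code of your own. Each camera call takes 0.05 s, during which the arm holds its last target.

## Working session

There is one attempt and no reset: what is moved stays moved. The work goes in short steps, Python scripts to look and compute and a tool call to move; the robot and the scene stay as the last step left them, time stands still between calls to the robot, and variables do not carry over. Pictures are saved under pics/ and viewed, and the job is handed in when it is done.

Besides the shell and the picture viewer there is one more tool, called after "Call:" by a JSON object that holds its "op" and its "data", one argument or row to a line. drive_tool: Moves the arm, as the interface text tells. Its arguments: {"type":"object","properties":{"commands":{"type":"array","items":{"type":"array","items":{"type":"array","items":{"type":"number"}}}},"gripper":{"type":"number"},"newtons":{"type":"number"}},"required":["commands"]}

```bash
mkdir -p pics; cat > h.py <<'E'
from station import *
import numpy as np, cv2
from scipy.spatial.transform import Rotation as R
def proj(pic,P):
    E=np.array(pic["extrinsics"]);P=np.atleast_2d(P)
    c=(P-E[:3,3])@E[:3,:3]
    f=240/np.tan(np.radians(pic["vertical_fov"])/2)
    s=np.c_[c[:,0]/-c[:,2],-c[:,1]/-c[:,2]]
    r2=(s**2).sum(1,keepdims=True)
    s=s*(1+pic["k1"]*r2)
    return np.c_[pic["cy"]+f*s[:,1],pic["cx"]+f*s[:,0]]  # row,col
def ray(pic,px):
    f=240/np.tan(np.radians(pic["vertical_fov"])/2)
    d=np.array([(px[1]-pic["cx"])/f,(px[0]-pic["cy"])/f]);s=d.copy()
    for _ in range(30): s=d/(1+pic["k1"]*(s@s))
    E=np.array(pic["extrinsics"])
    v=E[:3,:3]@np.array([s[0],-s[1],-1]);return E[:3,3],v/np.linalg.norm(v)
def atz(pic,px,z):
    o,v=ray(pic,px);return o+v*(z-o[2])/v[2]
def tri(l):
    A=np.zeros((3,3));b=np.zeros(3)
    for o,v in l:
        M=np.eye(3)-np.outer(v,v);A+=M;b+=M@o
    return np.linalg.solve(A,b)
E
python3 - <<'E'
from h import *
s=read_state();print({k:np.round(v,3) for k,v in s.items()})
ps={}
for n in ["side","top"]:
    p=read_camera(n);ps[n]=p;cv2.imwrite(f"pics/{n}0.png",p["color"]);print(n,{k:p[k] for k in p if k!="color"})
for n in ps:
    for t in ["bolt_head","spanner","spanner_tip","rail","pen_pot","tight_bolt","mixer"]:
        r=tip_of(ps[n],t);print(n,t,[(np.round(d["pixel"],1),round(d["p"],2)) for d in r[:3]])
print(read_state()["time_s"])
import pickle;pickle.dump(ps,open("p0.pkl","wb"))
E
```

```text
{'time_s': np.float64(0.0), 'qpos': array([ 1.206,  0.309,  1.635,  0.   ,  1.2  , -0.07 ]), 'dq': array([ 0.001, -0.002, -0.001, -0.001,  0.   ,  0.001]), 'joint_torque': array([ 0.0000e+00, -4.1524e+01, -2.7667e+01, -0.0000e+00,  1.0000e-02,
        0.0000e+00]), 'tool_pos': array([0.181, 0.597, 0.241]), 'tcp_rot': array([-0.461, -3.107,  0.004]), 'force': array([ 0.691, -0.059, -0.337]), 'moment': array([ 0.035,  0.025, -0.01 ]), 'gripper_width': np.float64(1.001)}
side {'vertical_fov': 48.00742959738588, 'cx': 327.8482836770081, 'cy': 243.71934257607086, 'k1': -0.04843385382687305, 'extrinsics': array([[ 0.84484134,  0.29141137, -0.44868979, -0.19470072],
       [-0.53476108,  0.43401287, -0.72502649, -1.19241899],
       [-0.01654382,  0.85247419,  0.52250748,  0.96031957],
       [ 0.        ,  0.        ,  0.        ,  1.        ]]), 'shot': 1}
top {'vertical_fov': 44.34450350353879, 'cx': 323.80815775290876, 'cy': 236.34972069623467, 'k1': -0.11007507740672358, 'extrinsics': array([[ 0.02623962,  0.98275731, -0.18302884,  0.26586015],
       [-0.99965229,  0.02627298, -0.0022
[... 213 characters left out ...]
73), (array([269.8, 393.2]), 0.6), (array([247.3, 335.6]), 0.28)]
side spanner_tip [(array([248.7, 333.6]), 0.58)]
side rail [(array([278.5, 340.5]), 0.75), (array([401.1, 409.5]), 0.59)]
side pen_pot [(array([267. , 336.5]), 0.76)]
side tight_bolt [(array([279.2, 359.2]), 0.62)]
side mixer [(array([269.8, 391. ]), 0.85), (array([278.8, 362. ]), 0.59)]
top bolt_head [(array([218.2, 284.3]), 0.38)]
top spanner [(array([217.1, 281.6]), 0.72)]
top spanner_tip [(array([245.4, 355.2]), 0.71), (array([216.8, 284.9]), 0.43)]
top rail [(array([241.7, 343.3]), 0.93)]
top pen_pot [(array([256.7, 371.1]), 0.77)]
top tight_bolt [(array([248.8, 402.6]), 0.4)]
top mixer [(array([186.8, 355.1]), 0.81)]
0.8
```

View pics/side0.png

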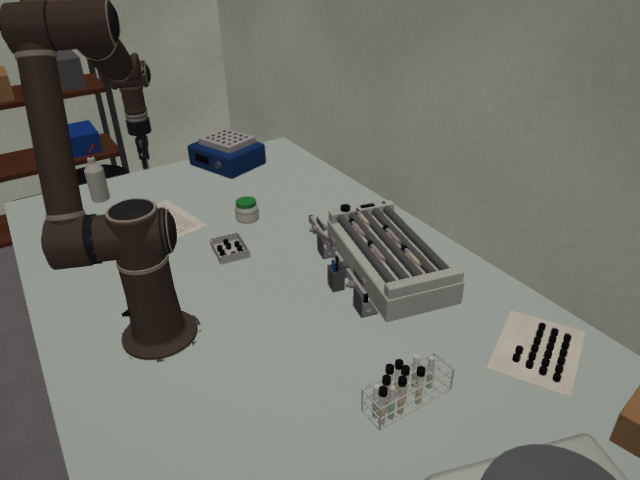

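View pics/top0.png

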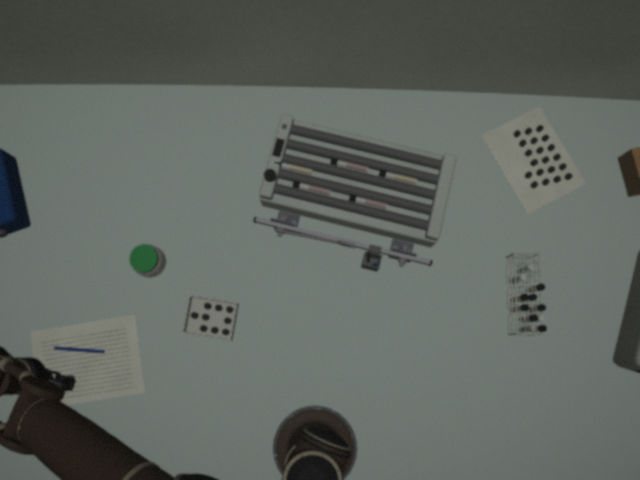

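```bash
python3 - <<'E'
import cv2
a=cv2.imread("pics/top0.png")[170:290,240:440];cv2.imwrite("pics/top0z.png",cv2.resize(a,None,fx=4,fy=4,interpolation=2))
a=cv2.imread("pics/side0.png")[180:320,260:440];cv2.imwrite("pics/side0z.png",cv2.resize(a,None,fx=4,fy=4,interpolation=2))
E
```

```text
(no output)
```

View pics/top0z.png

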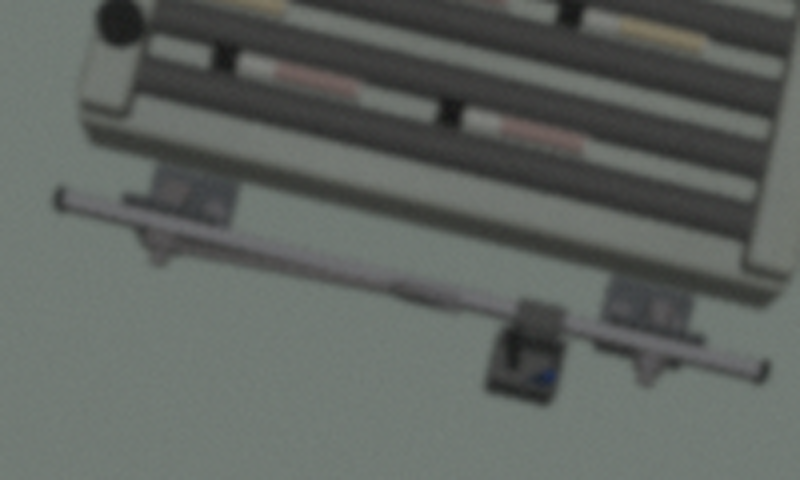

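View pics/side0z.png

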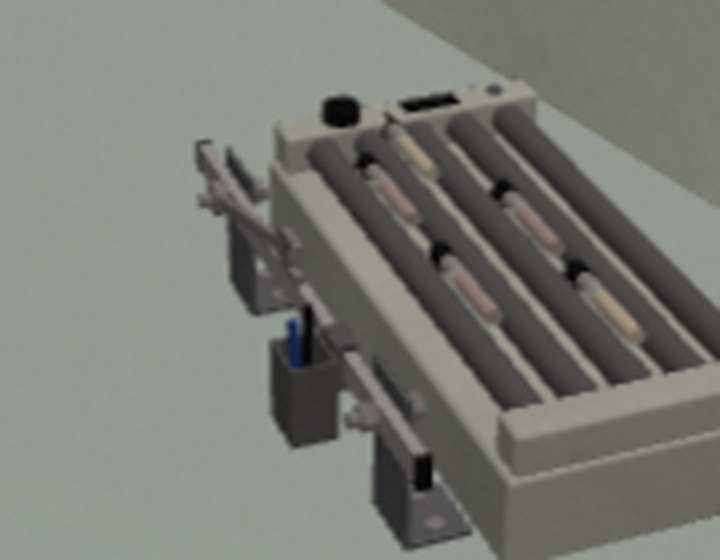

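```bash
cat > fit.py <<'E'
from h import *
import pickle
from scipy.optimize import least_squares
ps=pickle.load(open("p0.pkl","rb"))
def W(p,P):
    P=np.atleast_2d(P);c,s=np.cos(p[2]),np.sin(p[2])
    return np.c_[p[0]+c*P[:,0]-s*P[:,1],p[1]+s*P[:,0]+c*P[:,1],P[:,2]]
def tip(q): return [-.0225,.16-.2*np.cos(q),.1-.2*np.sin(q)]
obs=[("top",(0,0,0),(241.7,343.3),1),("top",(0,.16,.1),(217.1,281.6),1),("top",(0,-.16,.1),(248.8,402.6),1),("top",(.168,0,0),(186.8,355.1),.7),
("top",(-.01,.23,.1125),(219.5,255.3),1),("top",(-.01,-.23,.1125),(262.3,431),1),
("top",(-.035,-.085,.111),(256.7,371.1),1),("side",(-.035,-.085,.111),(267,336.5),1),
("side",(0,0,0),(278.5,340.5),1),("side",(0,.16,.1),(226.1,322.1),1),("side",(0,-.16,.1),(279.2,359.2),1),("side",(.168,0,0),(269.8,391),.7),
("top","tip",(245.4,355.2),.5),("side","tip",(248.7,333.6),.5)]
def res(p):
    r=[]
    for n,P,px,w in obs:
        if P=="tip": P=tip(p[3])
        r.append(w*(proj(ps[n],W(p,P))[0]-px))
    return np.array(r)
if __name__=="__main__":
    s=least_squares(lambda p:res(p).ravel(),[.6,0,-.2,-.3],loss="soft_l1")
    p=s.x;print(p.round(4));print(res(p).round(1))
    print("head",W(p,(.014,.16,.1)))
    for n,(r0,c0,h,w) in {"top":(170,240,120,200),"side":(180,260,140,180)}.items():
        a=cv2.resize(ps[n]["color"][r0:r0+h,c0:c0+w],None,fx=4,fy=4,interpolation=2)
        a=np.clip(a.astype(int)*1.6,0,255).astype(np.uint8)
        def L(P,col):
            q=proj(ps[n],W(p,P));q=((q-[r0,c0])*4+1.5)[:,::-1]
            cv2.polylines(a,[q.round().astype(np.int32)],False,col,1,cv2.LINE_AA)
        def box(x0,x1,y0,y1,z0,z1,col):
            for z in(z0,z1): L([(x0,y0,z),(x1,y0,z),(x1,y1,z),(x0,y1,z),(x0,y0,z)],col)
            for x in(x0,x1):
                for y in(y0,y1): L([(x,y,z0),(x,y,z1)],col)
        box(-.015,-.005,-.23,.23,.0875,.1125,(0,0,255))
        for y in(-.16,.16): box(-.005,0,y-.03,y+.03,0,.128,(0,255,0));L([(-.03,y,.1),(.018,y,.1)],(255,255,0))
        L([(.048,-.24,.082),(.048,.24,.082)],(255,0,0));L([(-.0225,.16,.1),tip(p[3])],(255,0,255))
        cv2.imwrite(f"pics/fit_{n}.png",a)
E
python3 fit.py
```

```text
[ 0.5459 -0.0578 -0.235  -0.1914]
[[ 0.3 -2. ]
 [ 2.4  0.8]
 [ 2.4  0.5]
 [-1.6  1. ]
 [-4.3 -0.6]
 [-1.1 -1.4]
 [-0.5  0.6]
 [-0.7  1. ]
 [ 1.1 -1.3]
 [ 1.1 -0. ]
 [ 2.3 -0.3]
 [-0.6 -1.3]
 [-0.3 -0.2]
 [ 0.1  1.1]]
head [[0.59678171 0.09454294 0.1       ]]
```

View pics/fit_top.png

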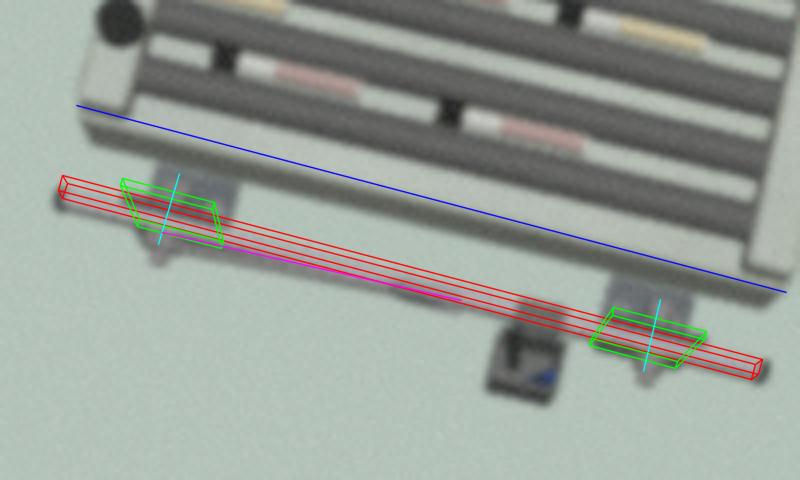

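View pics/fit_side.png

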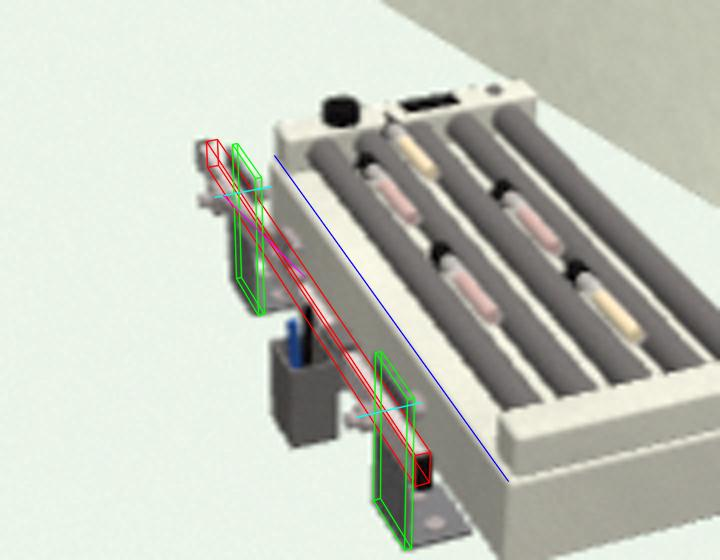

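```bash
python3 - <<'E'
s=open("fit.py").read()
s=s.replace('("top",(-.01,.23,.1125),(219.5,255.3),1),("top",(-.01,-.23,.1125),(262.3,431),1),','''("top",(-.01,.23,.1125),(219.2,254.8),2),("top",(-.01,-.23,.1125),(262.2,430.8),2),
("side",(-.01,.23,.1),(180+154/4,260+204/4),2),("side",(-.01,-.23,.1),(180+471/4,260+422/4),2),
("side",(0,-.19,0),(180+548/4,260+405/4),2),("side",(0,.13,0),(180+313/4,260+259/4),2),("side",(-.005,-.13,0),(180+503/4,260+374/4),2),
''')
open("fit.py","w").write(s)
E
python3 fit.py
```

```text
[ 0.5428 -0.0591 -0.2237 -0.2042]
[[ 1.5 -1.6]
 [ 4.2  1. ]
 [ 2.9  1.1]
 [-0.9  0.8]
 [-3.6  0.2]
 [-1.4 -0.9]
 [-0.1  0.5]
 [-0.9 -0.2]
 [ 0.1  2.3]
 [ 0.6 -0.3]
 [-1.5 -1.5]
 [ 0.4  1.3]
 [-0.1  0.7]
 [ 1.6 -1.9]
 [ 1.6 -1.2]
 [ 2.8 -0.4]
 [-0.5 -1.8]
 [ 0.1  0.1]
 [-0.1  0.8]]
head [[0.59193843 0.09385685 0.1       ]]
```

View pics/fit_top.png

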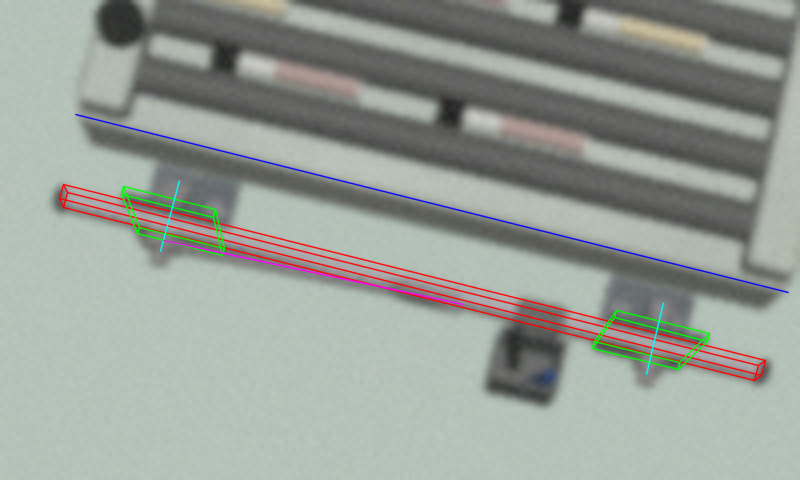

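View pics/fit_side.png

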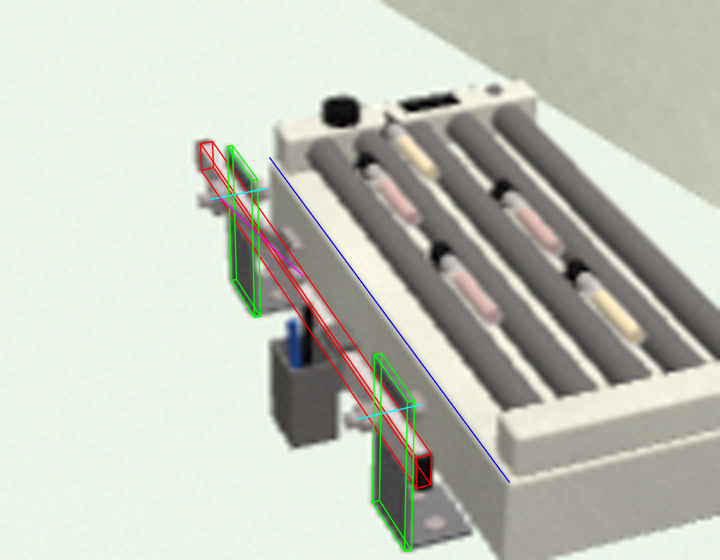

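```bash
python3 - <<'E'
from fit import *
a=ps["side"]["color"][205:270,300:350];a=np.clip(a.astype(int)*1.6,0,255).astype(np.uint8)
b=ps["top"]["color"][200:255,245:365];b=np.clip(b.astype(int)*1.8,0,255).astype(np.uint8)
cv2.imwrite("pics/z1.png",cv2.resize(a,None,fx=9,fy=9,interpolation=2))
cv2.imwrite("pics/z2.png",cv2.resize(b,None,fx=6.6,fy=6.6,interpolation=2))
E
```

```text
(no output)
```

View pics/z1.png

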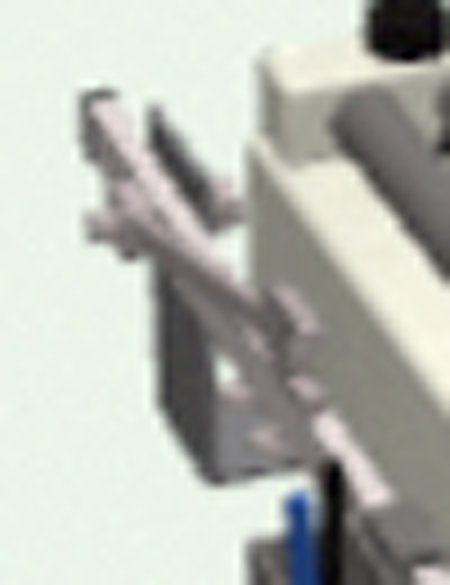

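View pics/z2.png

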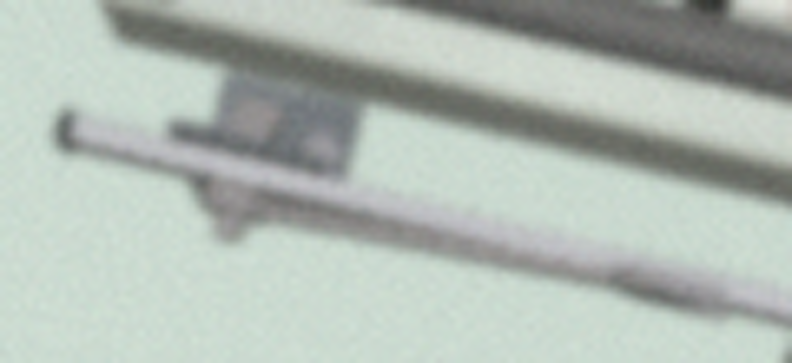

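```bash
python3 - <<'E'
from fit import *
t=(217.7,283.3);s=(227.8,325.3)
print("top@.1",atz(ps["top"],t,.104),"side@.1",atz(ps["side"],s,.1),"tri",tri([ray(ps["top"],t),ray(ps["side"],s)]))
# free: per-camera fits
for n in("top","side"):
    o=[x for x in obs if x[0]==n and x[1]!="tip"]
    f=lambda p:np.array([w*(proj(ps[n],W(p,P))[0]-px) for _,P,px,w in o]).ravel()
    r=least_squares(f,[.55,-.06,-.22],loss="soft_l1");print(n,r.x.round(4),W(r.x,(.014,.16,.1)).round(4),f(r.x).reshape(-1,2).round(1).tolist())
    if n=="side":
        for q in(-.2,-.3,-.35,-.4,-.5):print(q,proj(ps[n],W(r.x,tip(q))).round(1))
E
```

```text
top@.1 [0.5869978  0.09529246 0.104     ] side@.1 [0.58958641 0.08854941 0.1       ] tri [0.59083993 0.09490946 0.09602962]
top [ 0.5411 -0.0589 -0.2157] [[0.589  0.0944 0.1   ]] [[2.1, -1.7], [5.3, 0.8], [3.1, 1.2], [-0.6, 0.5], [-1.0, -0.3], [-1.5, -0.6], [0.8, 1.4]]
side [ 0.5432 -0.0594 -0.2259] [[0.5927 0.0934 0.1   ]] [[-0.2, 1.1], [-0.8, -0.1], [0.2, 2.4], [0.6, 0.2], [-1.4, -1.3], [-0.1, 0.8], [1.7, -1.8], [1.6, -0.9], [2.8, -0.3], [-0.4, -1.7]]
-0.2 [[248.8 335.5]]
-0.3 [[242.2 334.8]]
-0.35 [[238.8 334.4]]
-0.4 [[235.4 333.9]]
-0.5 [[228.5 332.8]]
```

```bash
cat >> h.py <<'E'
def goal(head,yaw,off,z,tilt=0.):
    """tool: z down, y along rail y, tilt about bolt x; z= height of grasp point on bolt axis plane above head centre along tool -z"""
    X=np.array([np.cos(yaw),np.sin(yaw),0]);Y=np.array([-np.sin(yaw),np.cos(yaw),0]);Z=np.array([0,0,1.])
    # tool x = -X, tool y = Y, tool z = -Z
    Rm=R.from_rotvec(X*tilt)*R.from_matrix(np.c_[-X,Y,-Z])
    g=np.array(head)+X*off
    zt=Rm.apply([0,0,1])
    return g+zt*(.008-z),Rm   # tcp 8mm ahead of grasp point
def delta(T,Rm,s=None):
    s=s or read_state();R0=R.from_rotvec(s["tcp_rot"])
    return (R0.inv().apply(T-s["tool_pos"])*100).round(2),(R0.inv()*Rm).as_rotvec().round(3)
E
python3 - <<'E'
from h import *
T,Rm=goal((.590,.0945,.1),-.22,.009,.150,0.0)
print(T,delta(T,Rm),read_state()["time_s"])
E
```

```text
[0.59878308 0.09253593 0.242     ] (array([-5.460e+01, -3.625e+01,  3.000e-02]), array([ 0.   ,  0.   , -0.075])) 0.8
```

Call:
{"op": "drive_tool", "data": {
  "commands": [
    [[-3.41,-2.27,0,0,0,0],[-3.41,-2.27,0,0,0,0],[-3.41,-2.27,0,0,0,0],[-3.41,-2.27,0,0,0,0],[-3.41,-2.27,0,0,0,0],[-3.41,-2.27,0,0,0,0],[-3.41,-2.27,0,0,0,0],[-3.41,-2.27,0,0,0,0]]
  ]
}}

```text
time_s: 1.6
tool_pos: [0.3908, 0.3437, 0.2426]
tcp_rot: [0.461, 3.107, 0.001]
force: [1.0, 0.7, -0.1]
gripper_width: 0.998
```

Call:
{"op": "drive_tool", "data": {
  "commands": [
    [[-3.41,-2.27,0,0,0,0],[-3.41,-2.27,0,0,0,0],[-3.41,-2.27,0,0,0,0],[-3.41,-2.27,0,0,0,0],[-3.41,-2.27,0,0,0,0],[-3.41,-2.27,0,0,0,0],[-3.41,-2.27,0,0,0,0],[-3.41,-2.27,0,0,0,-0.075]]
  ]
}}

```text
time_s: 2.4
tool_pos: [0.5991, 0.0905, 0.2425]
tcp_rot: [0.342, 3.122, 0.0]
force: [0.4, 1.3, -0.3]
gripper_width: 1.0
```

```bash
cat > look.py <<'E'
import sys
from h import *
import pickle
t=sys.argv[1];s=read_state();ps={}
for n in["side","top"]: ps[n]=read_camera(n)
pickle.dump((ps,s),open(f"{t}.pkl","wb"))
print(s["time_s"],np.round(s["tool_pos"],4),np.round(s["tcp_rot"],3),s["gripper_width"],np.round(s["force"],1))
for n,(r0,c0,h,w,k) in {"side":(150,270,120,130,6),"top":(150,230,90,130,6)}.items():
    a=np.clip(ps[n]["color"][r0:r0+h,c0:c0+w].astype(int)*1.6,0,255).astype(np.uint8)
    a=cv2.resize(a,None,fx=k,fy=k,interpolation=2)
    Rt=R.from_rotvec(s["tcp_rot"])
    P=np.array(s["tool_pos"])+Rt.apply([[0,0,-.008],[0,0,.011],[-.011,0,.011],[.011,0,.011]])
    for q,c in zip(proj(ps[n],P),[(0,0,255),(0,255,0),(255,0,0),(255,0,255)]):
        cv2.circle(a,tuple(int(v) for v in ((q-[r0,c0])*k)[::-1]),3,c,-1)
    cv2.imwrite(f"pics/{t}_{n}.png",a[:600,:800])
E
python3 look.py a1
python3 - <<'E'
from h import *
T,Rm=goal((.590,.0945,.1),-.22,.009,.150,0.0)
print(T,delta(T,Rm),read_state()["time_s"])
E
```

```text
2.4 [0.5991 0.0905 0.2425] [0.342 3.122 0.   ] 0.9999113762983718 [ 0.4  1.3 -0.3]
[0.59878308 0.09253593 0.242     ] (array([0.35, 0.4 , 0.06]), array([-0.001,  0.003, -0.004])) 2.5
```

View pics/a1_side.png

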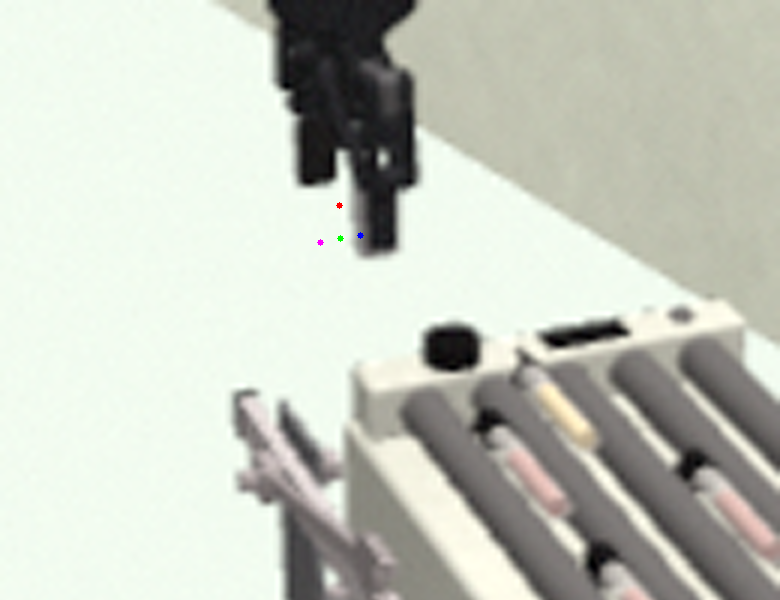

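View pics/a1_top.png

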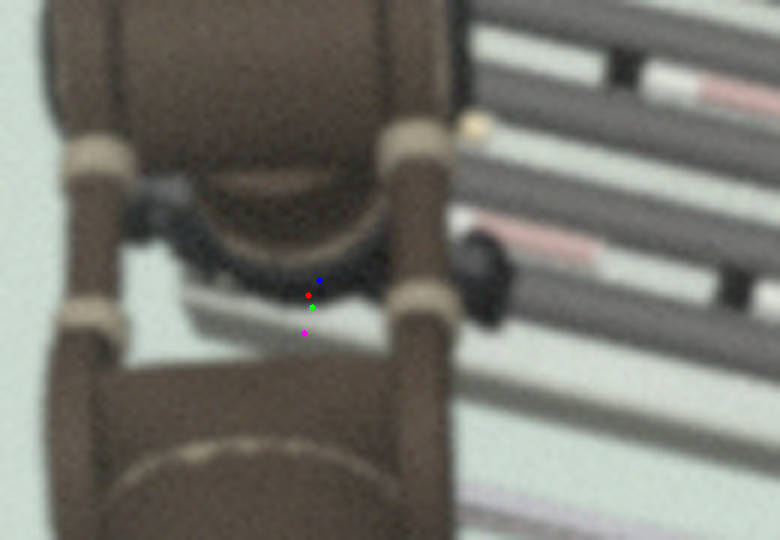

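```bash
python3 - <<'E'
from h import *
import pickle
ps,s=pickle.load(open("a1.pkl","rb"))
Rt=R.from_rotvec(s["tcp_rot"])
for zt in(-.002,.011):
  for y in(.0425,.057,-.0425,-.057):
    P=np.array(s["tool_pos"])+Rt.apply([[.011,y,zt],[-.011,y,zt]])
    print(zt,y,((proj(ps["side"],P)-[150,270])*6)[:,::-1].round(0).tolist())
p=ps["side"]
for z in(.1,):
  H=np.array([.59,.0945,.1]);print("head zoom",((proj(p,H)-[150,270])*6)[:,::-1])
E
```

```text
-0.002 0.0425 [[293.0, 187.0], [333.0, 180.0]]
-0.002 0.057 [[284.0, 176.0], [323.0, 170.0]]
-0.002 -0.0425 [[348.0, 253.0], [389.0, 246.0]]
-0.002 -0.057 [[358.0, 265.0], [399.0, 258.0]]
0.011 0.0425 [[294.0, 209.0], [333.0, 203.0]]
0.011 0.057 [[285.0, 199.0], [324.0, 192.0]]
0.011 -0.0425 [[349.0, 277.0], [389.0, 269.0]]
0.011 -0.057 [[358.0, 289.0], [399.0, 281.0]]
head zoom [[326.55927448 462.00934108]]
```

```bash
cat > ov.py <<'E'
from fit import *
import sys
ps,s=pickle.load(open(sys.argv[1]+".pkl","rb"))
p=[float(v) for v in sys.argv[2].split(",")]
pic=ps["side"];r0,c0,h,w,k=210,304,60,66,12
if len(sys.argv)>4: r0,c0,h,w,k=[int(v) for v in sys.argv[4].split(",")]
a=np.clip(pic["color"][r0:r0+h,c0:c0+w].astype(int)*1.6,0,255).astype(np.uint8)
raw=cv2.resize(a,None,fx=k,fy=k,interpolation=2);a=raw.copy()
def L(P,col):
    q=proj(pic,W(p,P));q=((q-[r0,c0]+.5)*k)[:,::-1]
    cv2.polylines(a,[q.round().astype(np.int32)],False,col,1,cv2.LINE_AA)
def box(x0,x1,y0,y1,z0,z1,col):
    for z in(z0,z1): L([(x0,y0,z),(x1,y0,z),(x1,y1,z),(x0,y1,z),(x0,y0,z)],col)
    for x in(x0,x1):
        for y in(y0,y1): L([(x,y,z0),(x,y,z1)],col)
def ring(x,y,r,col,n=24,ph=0.):
    t=np.linspace(0,2*np.pi,n+1)+ph;L(np.c_[0*t+x,y+r*np.cos(t),.1+r*np.sin(t)],col)
box(-.015,-.005,-.23,.23,.0875,.1125,(0,0,255))
for y in(-.16,.16):
    box(-.005,0,y-.03,y+.03,0,.128,(0,200,0))
    ring(.01,y,.0105,(255,0,0),6,np.pi/6);ring(.018,y,.0105,(255,0,0),6,np.pi/6);ring(.0075,y,.0115,(255,255,0))
    ring(-.018,y,.0145,(255,0,255));ring(-.027,y,.0145,(255,0,255))
L([(.048,-.24,.082),(.048,.24,.082)],(255,128,0))
q=p[3]
for d in(-.0175,.0175):
    v=np.array([-np.cos(q),-np.sin(q)]);n=np.array([-v[1],v[0]])
    pts=[(-.0225,.16+v[0]*l+n[0]*d,.1+v[1]*l+n[1]*d) for l in(.175,.205)];L(pts,(0,140,255))
L([(-.0225,.16,.1),tip(q)],(0,140,255))
cv2.imwrite("pics/"+sys.argv[3]+".png",a)
E
python3 ov.py a1 .5432,-.0594,-.2259,-.28 ov1; python3 ov.py a1 .5432,-.0594,-.2259,-.28 ov2 260,335,60,66,12
```

```text
(no output)
```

View pics/ov1.png

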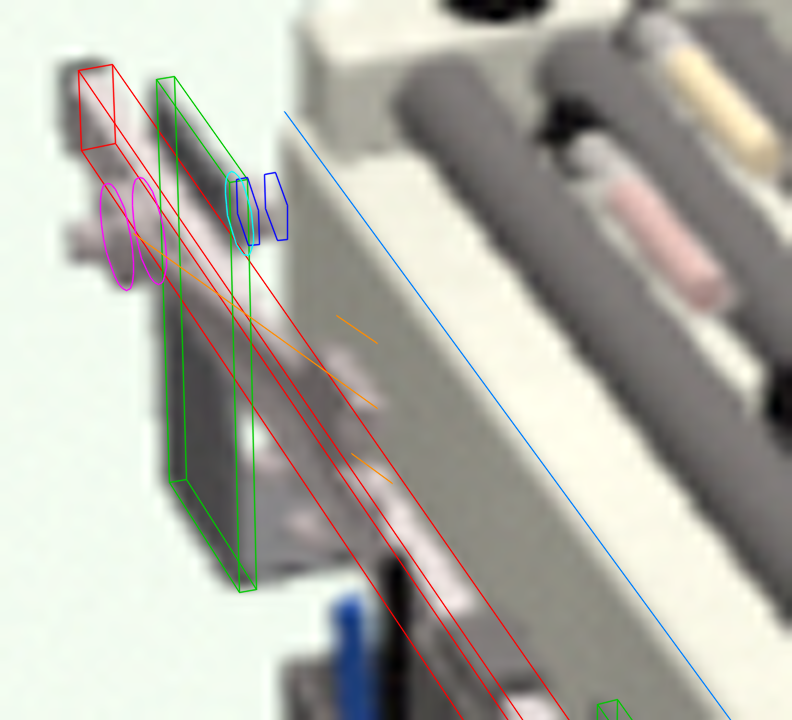

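View pics/ov2.png

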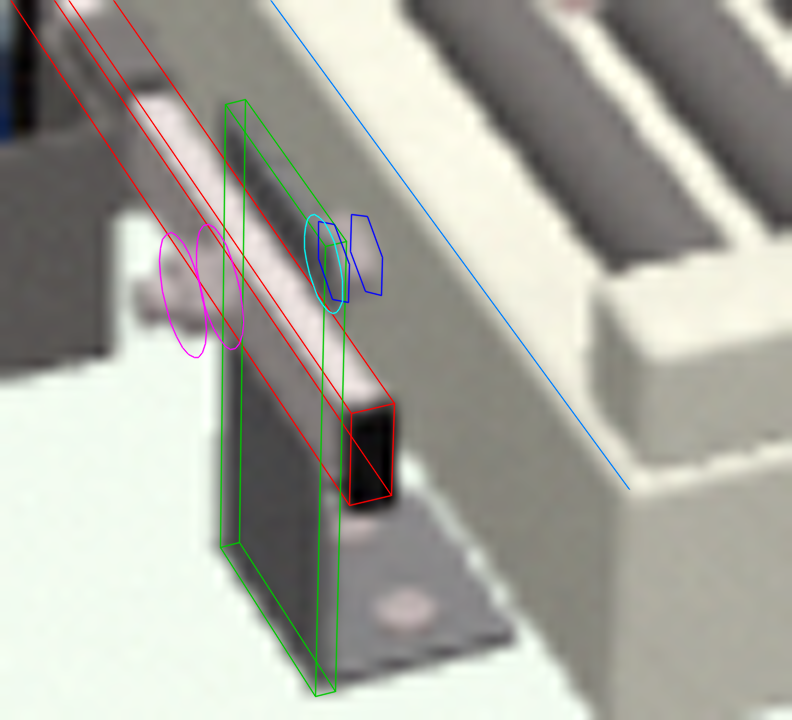

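```bash
python3 - <<'E'
from fit import *
ps,s=pickle.load(open("a1.pkl","rb"))
a=np.clip(ps["side"]["color"][212:242,306:346].astype(int)*1.6,0,255).astype(np.uint8)
a=cv2.resize(a,None,fx=20,fy=20,interpolation=cv2.INTER_LANCZOS4)
for i in range(0,40,5): cv2.putText(a,str(306+i),(i*20+10,12),0,.4,(0,0,255));cv2.line(a,(i*20+10,14),(i*20+10,20),(0,0,255))
for i in range(0,30,5): cv2.putText(a,str(212+i),(0,i*20+14),0,.4,(0,0,255))
cv2.imwrite("pics/raw1.png",a)
p=[.5432,-.0594,-.2259]
for nm,P in dict(head0=(.010,.16,.1),head1=(.018,.16,.1),uprTopR=(0,.13,.128),uprTopL=(0,.19,.128),railL=(-.015,.23,.1125),mixL=(.048,.24,.082)).items(): print(nm,proj(ps["side"],W(p,P)).round(1))
E
```

```text
head0 [[227.1 324.1]]
head1 [[226.7 326.5]]
uprTopR [[224.4 324.1]]
uprTopL [[215.9 318. ]]
railL [[215.4 310. ]]
mixL [[218.8 327.2]]
```

View pics/raw1.png

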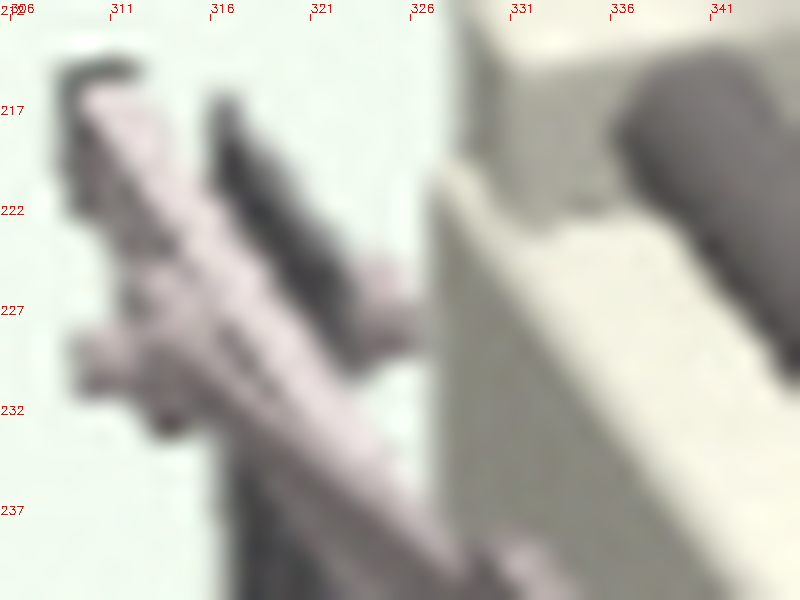

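```bash
python3 - <<'E'
from h import *
T,Rm=goal((.5905,.0942,.1),-.222,.0105,.04,0.0)
print(T,delta(T,Rm),read_state()["time_s"])
E
```

```text
[0.60074232 0.0918881  0.132     ] (array([ 0.18,  0.39, 11.06]), array([-0.001,  0.003, -0.002])) 2.5
```

Call:
{"op": "drive_tool", "data": {
  "commands": [
    [[0.18,0.39,0,0,0,0],[0,0,2.8,0,0,0],[0,0,2.8,0,0,0],[0,0,2.8,0,0,0],[0,0,2.6,0,0,0],[0,0,0,0,0,0]]
  ]
}}

```text
time_s: 3.1
tool_pos: [0.5924, 0.0975, 0.1279]
tcp_rot: [-0.341, -3.113, 0.002]
force: [-1.0, -0.5, -0.4]
gripper_width: 1.004
```

```bash
python3 look.py a2
python3 - <<'E'
from h import *
T,Rm=goal((.5905,.0942,.1),-.222,.0105,.0,0.0)
print(T,delta(T,Rm),read_state()["time_s"],read_state()["tool_pos"])
E
```

```text
3.1 [0.5924 0.0975 0.1279] [-3.410e-01 -3.113e+00  2.000e-03] 1.003578178338846 [-1.  -0.5 -0.4]
[0.60074232 0.0918881  0.092     ] (array([-0.55, -0.44,  4.02]), array([-0.   , -0.001,  0.003])) 3.2 [0.59636222 0.09739616 0.13224981]
```

View pics/a2_side.png

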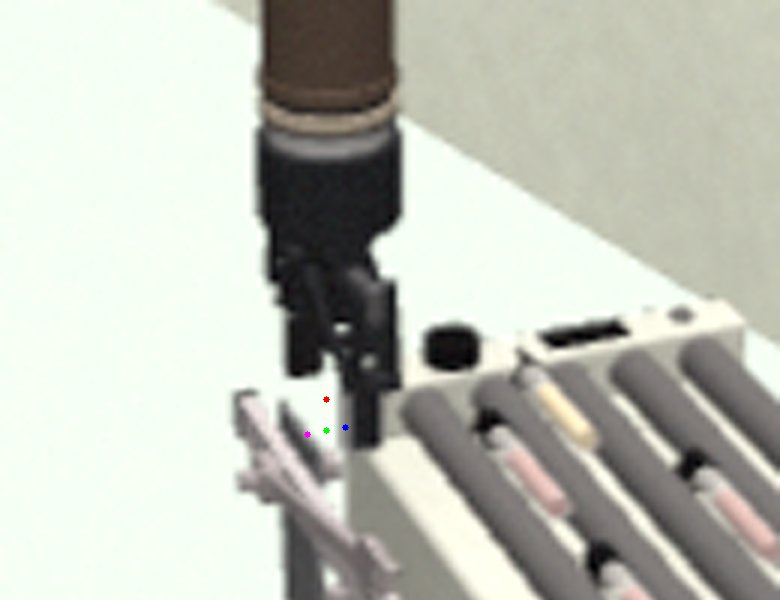

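View pics/a2_top.png

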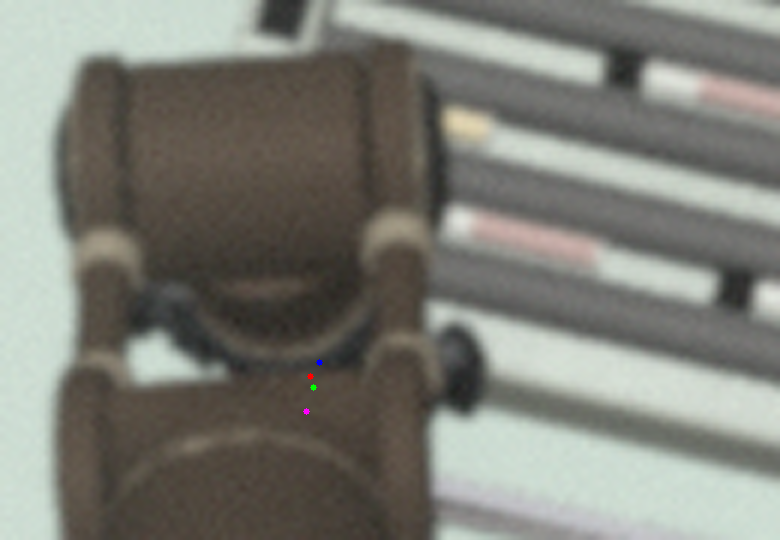

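```bash
cat > avg.py <<'E'
from h import *
import sys
def avg(n=6):
    L=[];
    for i in range(n):
        s=read_state();L.append(np.r_[s["tool_pos"],s["qpos"]]);pic=read_camera("side")
    L=np.array(L);return L,s,pic
if __name__=="__main__":
    L,s,pic=avg(6);print((L[:,:3]*1000).round(1));print(L[:,3:].std(0).round(5));print(s["time_s"],R.from_rotvec(s["tcp_rot"]).as_matrix().round(3))
E
python3 avg.py
```

```text
[[596.4  97.4 132.2]
 [597.6  97.3 133.5]
 [598.4  97.1 134.3]
 [598.7  96.9 134.5]
 [598.7  96.7 134.5]
 [598.5  96.5 134.3]]
[0.00056 0.00068 0.00093 0.00011 0.00025 0.00014]
3.45 [[-0.976  0.218  0.003]
 [ 0.218  0.976  0.   ]
 [-0.003  0.001 -1.   ]]
```

```bash
python3 - <<'E'
from h import *
R0=R.from_rotvec([-.461,-3.107,.0])
p=np.array([.182,.598,.242])+R0.apply([-.5456,-.3632,0]);R1=R0*R.from_rotvec([0,0,-.075])
print(p);p=p+R1.apply([.0018,.0039,.11]);print(p)
from avg import avg
L,s,pic=avg(6);print((L[:,:3]*1000).round(1),s["time_s"])
E
```

```text
[0.5986369  0.09202845 0.24171863]
[0.59766676 0.09623624 0.13171953]
[[598.3  96.4 134. ]
 [598.1  96.3 133.6]
 [597.9  96.2 133.3]
 [597.7  96.1 133. ]
 [597.5  96.1 132.8]
 [597.4  96.1 132.6]] 3.75
```

```bash
cat > cmpf.py <<'E'
from h import *
import sys
s=read_state();pic=read_camera("side");r0,c0,h,w,k=196,306,50,62,12
if len(sys.argv)>2: r0,c0,h,w,k=[int(v) for v in sys.argv[2].split(",")]
a=np.clip(pic["color"][r0:r0+h,c0:c0+w].astype(int)*2.2,0,255).astype(np.uint8)
a=cv2.resize(a,None,fx=k,fy=k,interpolation=2)
Rt=R.from_rotvec(s["tcp_rot"]);T=np.array(s["tool_pos"])
g=s["gripper_width"]; half=.0425*g; zt=.011-.013*g
def L(P,c):
    q=((proj(pic,T+Rt.apply(P))-[r0,c0]+.5)*k)[:,::-1];cv2.polylines(a,[q.round().astype(np.int32)],False,c,1,cv2.LINE_AA)
for sg in(1,-1):
    y=sg*half
    L([(.011,y,zt-.04),(.011,y,zt),(-.011,y,zt),(-.011,y,zt-.04)],(0,0,255))
    y=sg*(half+.0145)
    L([(.011,y,zt-.04),(.011,y,zt),(-.011,y,zt),(-.011,y,zt-.04)],(0,160,0))
cv2.imwrite(f"pics/{sys.argv[1]}.png",a);print(s["time_s"],T.round(4),g,np.round(s["force"],1),np.round(s["moment"],2))
E
python3 cmpf.py c1
```

```text
3.8 [0.5973 0.0961 0.1324] 1.0003898483723688 [0.2 0.4 0.1] [-0.02 -0.03 -0.02]
```

View pics/c1.png

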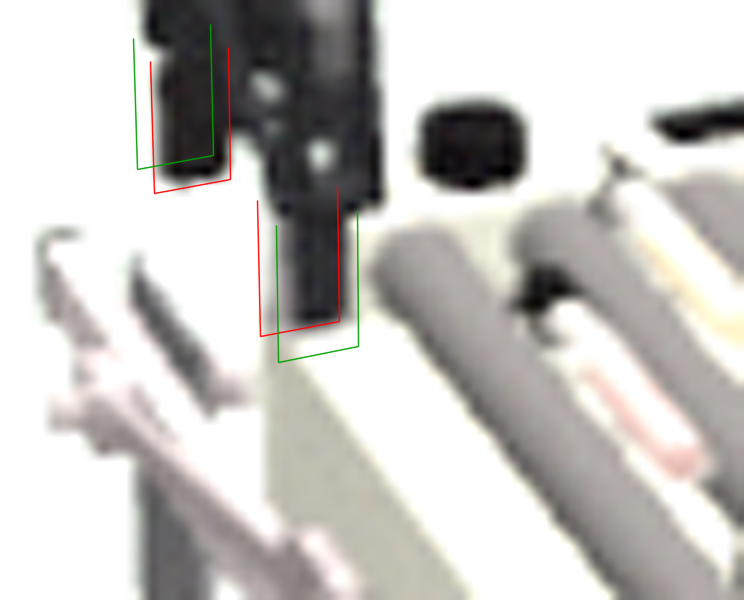

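```bash
python3 - <<'E'
from h import *
pic=read_camera("side")
yaw=-.222;X=np.array([np.cos(yaw),np.sin(yaw),0]);Y=np.array([-np.sin(yaw),np.cos(yaw),0])
H=np.array([.5905,.0942,.1])
for n,d in dict(c=0*X,dx=.002*X,dy=.002*Y,end=.004*X,beg=-.004*X,uprTopR=-.014*X-.03*Y+[0,0,.028],uprTopL=-.014*X+.03*Y+[0,0,.028]).items(): print(n,proj(pic,H+d).round(2))
print("right edge",max(proj(pic,H+.004*X+.0105*(np.cos(t)*Y+np.sin(t)*np.array([0,0,1])))[0,1] for t in np.arange(0,6.3,.1)))
E
```

```text
c [[227.   324.61]]
dx [[226.88 325.19]]
dy [[226.71 324.4 ]]
end [[226.77 325.78]]
beg [[227.22 323.43]]
uprTopR [[224.47 323.39]]
uprTopL [[215.95 317.27]]
right edge 326.87026278882456
```

Call:
{"op": "drive_tool", "data": {
  "commands": [
    [[-0.29,-0.35,0,0,0,0],[0,0,1.5,0,0,0],[0,0,1.5,0,0,0],[0,0,0.97,0,0,0],[0,0,0,0,0,0],[0,0,0,0,0,0],[0,0,0,0,0,0]]
  ]
}}

```text
time_s: 4.6
tool_pos: [0.5998, 0.0922, 0.0928]
tcp_rot: [0.344, 3.122, 0.0]
force: [1.2, -0.4, -0.3]
gripper_width: 1.002
```

```bash
python3 cmpf.py c2
```

```text
4.6 [0.5998 0.0922 0.0928] 1.0019307881607022 [ 1.2 -0.4 -0.3] [-0.04  0.02 -0.04]
```

View pics/c2.png

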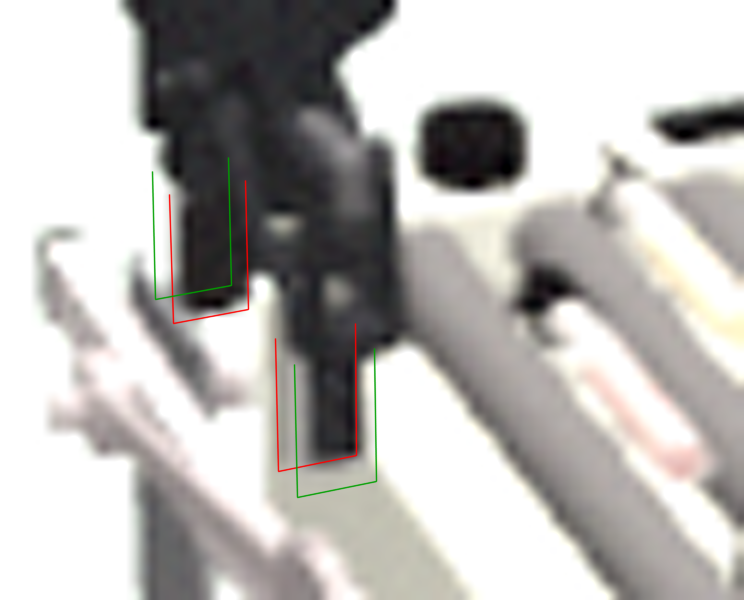

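Call:
{"op": "drive_tool", "data": {
  "commands": [
    [[0,0,0,0,0,0],[0,0,0,0,0,0],[0,0,0,0,0,0],[0,0,0,0,0,0],[0,0,0,0,0,0],[0,0,0,0,0,0],[0,0,0,0,0,0],[0,0,0,0,0,0]]
  ],
  "gripper": 1,
  "newtons": 20
}}

```text
time_s: 5.45
tool_pos: [0.5994, 0.0923, 0.0928]
tcp_rot: [0.345, 3.122, 0.001]
force: [-0.5, 1.8, 1.1]
gripper_width: 0.201
```

```bash
python3 cmpf.py c3
```

```text
5.45 [0.5994 0.0923 0.0928] 0.20117288656710355 [-0.5  1.8  1.1] [ 0.27  0.09 -0.01]
```

View pics/c3.png

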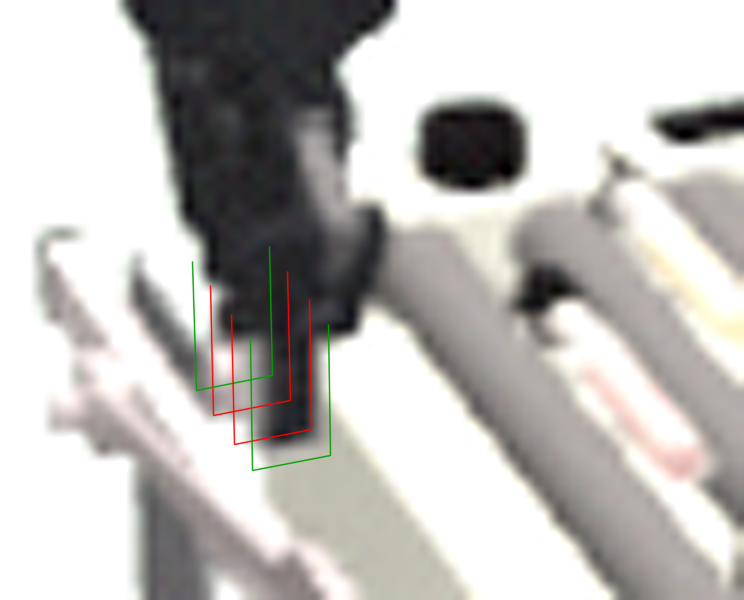

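Call:
{"op": "drive_tool", "data": {
  "commands": [
    [[0,0,0,0,0,0],[0,0,0,0,0,0],[0,0,0,0,0,0],[0,0,0,0,0,0],[0,0,0,0,0,0]]
  ],
  "gripper": 1,
  "newtons": 110
}}

```text
time_s: 6.0
tool_pos: [0.5994, 0.0923, 0.093]
tcp_rot: [0.345, 3.122, 0.001]
force: [-2.0, 1.6, 5.7]
gripper_width: 0.157
```

```bash
cat > still.py <<'E'
from h import *
import sys
pr=None
for i in range(int(sys.argv[1])):
    s=read_state();pic=read_camera("side")
    if i%4==0:
        r=tip_of(pic,"spanner_tip");print(round(s["time_s"],2),np.round(s["tool_pos"],4),round(s["gripper_width"],4),np.round(s["force"],1),np.round(s["moment"],2),[(np.round(d["pixel"],1),round(d["p"],2)) for d in r[:2]])
    if i==0: a=pic
cv2.imwrite("pics/st_a.png",a["color"]);cv2.imwrite("pics/st_b.png",pic["color"])
d=[cv2.resize(np.clip(p["color"][225:265,310:350].astype(int)*1.6,0,255).astype(np.uint8),None,fx=10,fy=10,interpolation=2) for p in(a,pic)]
cv2.imwrite("pics/"+sys.argv[2]+".png",np.hstack(d))
g=[cv2.cvtColor(p["color"][230:260,322:342],6).astype(np.float32) for p in(a,pic)];print("shift",cv2.phaseCorrelate(*g))
E
python3 still.py 17 st1
```

```text
6.0 [0.5994 0.0923 0.093 ] 0.1569 [-2.   1.6  5.7] [0.34 0.26 0.04] [(array([254.2, 331.9]), 0.57)]
6.25 [0.5994 0.0923 0.093 ] 0.1559 [-1.8  0.5  5.4] [ 0.33  0.25 -0.03] [(array([250.6, 334.5]), 0.54)]
6.5 [0.5994 0.0923 0.093 ] 0.1542 [-2.8  1.   5.2] [0.38 0.3  0.01] [(array([253.2, 337.3]), 0.49)]
6.75 [0.5994 0.0923 0.093 ] 0.1566 [-1.6  1.6  5.3] [ 0.35  0.28 -0.07] [(array([220.5, 248.7]), 0.6), (array([253.2, 334.5]), 0.52)]
7.0 [0.5994 0.0923 0.093 ] 0.1603 [-0.9  1.6  5.3] [0.36 0.3  0.02] [(array([254.1, 335.5]), 0.52)]
shift ((-0.06884531915079961, 0.07137889351757387), 1.0339030865828196)
```

View pics/st1.png

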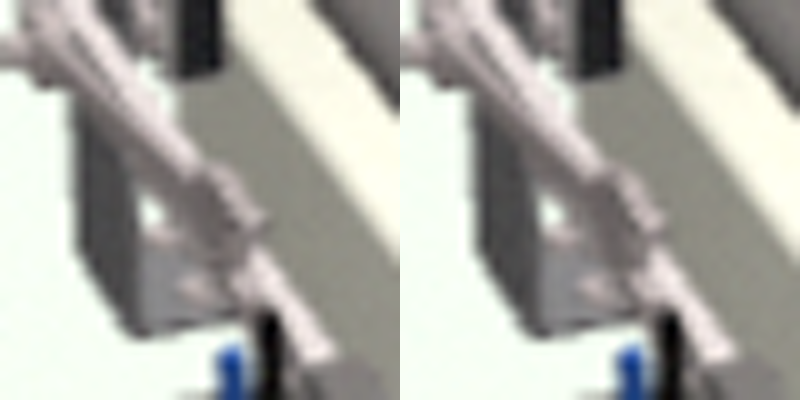

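```bash
cp pics/st_a.png pics/ref.png; python3 still.py 29 st2; python3 - <<'E'
import cv2,numpy as np
a=cv2.imread("pics/ref.png",0)[230:260,322:342].astype(np.float32);b=cv2.imread("pics/st_b.png",0)[230:260,322:342].astype(np.float32)
print(cv2.phaseCorrelate(a,b))
E
```

```text
7.1 [0.5994 0.0923 0.093 ] 0.1543 [-1.5  1.9  5.3] [ 0.35  0.31 -0.04] [(array([252.9, 335.2]), 0.74)]
7.35 [0.5994 0.0923 0.093 ] 0.155 [-2.4  1.5  5.9] [ 0.35  0.29 -0.03] [(array([252.2, 335.2]), 0.58)]
7.6 [0.5994 0.0923 0.093 ] 0.1588 [-1.8  1.5  5.5] [ 0.31  0.32 -0.05] [(array([252.5, 331.5]), 0.53)]
7.85 [0.5994 0.0923 0.093 ] 0.156 [-1.9  1.6  5.1] [ 0.32  0.31 -0.  ] [(array([252.1, 335.2]), 0.46)]
8.1 [0.5994 0.0923 0.093 ] 0.1561 [-1.5  2.6  6. ] [0.38 0.29 0.03] [(array([254.9, 337.4]), 0.59)]
8.35 [0.5994 0.0923 0.093 ] 0.1582 [-1.8  2.2  4.7] [0.4  0.31 0.04] [(array([249.8, 333.8]), 0.58)]
8.6 [0.5994 0.0923 0.093 ] 0.1567 [-2.5  1.7  4.8] [0.33 0.24 0.  ] [(array([253.6, 335.5]), 0.62), (array([269.2, 390.5]), 0.62)]
8.85 [0.5995 0.0923 0.093 ] 0.1575 [-2.   1.4  5.4] [0.33 0.27 0.03] [(array([254.1, 334.2]), 0.68)]
shift ((0.027729416034208754, 0.05449225548181147), 0.9974747367699941)
((-0.04426907985559225, 0.02748753389008307), 1.0145866271853448)
```

```bash
python3 cmpf.py c4 212,312,32,36,20
```

```text
8.95 [0.5994 0.0923 0.093 ] 0.15792751669396604 [-1.5  2.   5.3] [0.38 0.28 0.01]
```

View pics/c4.png

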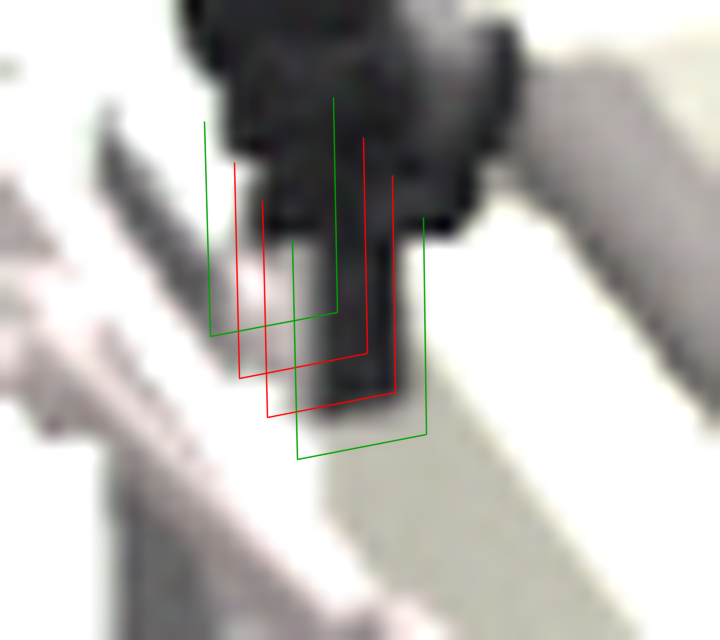

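```bash
python3 -c "
from station import *
print(sign_off()); print(read_state()['time_s'])"
```

```text
the job is handed in; nothing more can be done
None
the job is handed in; nothing more can be done
```

The loose bolt was the left one. I lowered the open fingers into the gap behind its bracket, closed them on two flats of the hex head, and handed in at about 9 s with the grip at 110 N.

- **Hold:** The spanner stopped with its far end still raised, about 0.2 rad short of level. It moved less than 0.1 pixel over the last 2.9 s; left free it would have moved about 2 to 4 pixels. The tool position and the bolt's pull on the gripper, about 0.35 N m, stayed steady.
- **Grip width:** The opening was 17.1 mm at 20 N, which fits the 18 mm head and not the 23 mm washer. At 110 N it read 13.3 mm. I took that as the fingers flexing, because the drop is in proportion to the force, but I did not check it separately.
- **Grip depth:** I estimate the pads cover about 4 to 5 mm of the 8 mm head thickness. The side and top cameras disagreed by 2 to 4 mm on where the head was, and the top camera was blocked by the arm during the grasp.
- **Load on the bracket:** I saw no contact with the spanner, rail or mixer, and I kept the arm clear of the rack, tub and tray. The fingers press down on the bolt with about 5 N, which I left as it was.

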